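Dock the crate of bushes behind the ramp lip

TASK

Push the blue crate of bushes up the ramp in front of it until its rear edge drops behind the yellow lip and it sits flat in the dock. Slide it, do not lift it or tip it over, and leave the orange crate where it stands.

Things in the scene. Friction and masses are not known exactly. Their poses are not given: they have to be found in the camera images.
- blue_crate: Open-topped blue plastic crate with a few bushes in it, to be pushed: 84 mm long (x), 76 wide (y), 50 high, 0.25 to 0.5 kg. Origin: centre of its underside. It stands on the bench just in front of the foot of one lane of the dock (left or right varies), its x within 5 degrees of the dock's x.
- orange_crate: Open-topped orange plastic crate of the same size holding bolts, origin at the centre of its underside. It stands in front of the other lane and stays there.
- dock: Fixed grey metal dock: two equal lanes, each a ramp up to a sunken seat. Origin: on the bench at the ramp foot, midway between the lanes; x points up the ramps, y left. Lane centres at y = +56 and -56 mm, 92 mm wide between rails (46 mm high or less), mouths flared from x = -16 to 18 mm. The aluminium ramps rise at 15 degrees from x = 0 to 24 mm height at x = 90.
- dock_lip (a point): Top of the yellow lips (24 mm high, 6 mm thick) midway between the lanes, at x = 93 mm from the dock's origin; same axes. Behind the lips the level smooth seat floors, 16 mm high, run from x = 3 to 109 mm from this point to a 50 mm high stop plate. Fingertips kept 42 mm above the bench clear ramp and lip and meet the crate's rear wall all the way.
Not all that is in view belongs to the job. Of the things that look like the blue_crate, the larger one is meant.

How it is judged (in metres and radians):
On the way:
1. the blue crate slides up the ramp, lying on the slope (x of blue_crate in the frame of dock between 0.02 and 0.1 m and z of blue_crate in the frame of dock below 0.035 m and angle between blue_crate's own z axis and vertical above 0.14 rad), for 0.1 s.
At the end, for the whole second after the job is handed in: The blue crate rests flat (within 3.4 degrees) on a seat floor of the dock, wholly between the yellow lip and the stop plate (centre 134 to 166 mm along the dock's x, underside less than 19.5 mm above the bench), at rest; the orange crate is within 20 mm of where it stood (x of blue_crate in the frame of dock between 0.134 and 0.166 m and z of blue_crate in the frame of dock below 0.0195 m and angle between blue_crate's own z axis and vertical below 0.06 rad and linear speed of blue_crate below 0.02 m/s and distance of orange_crate from where it was at the start of the episode below 0.02 m); the robot touches nothing.
It fails at once if the blue crate is lifted off the ramp (underside centre more than 45 mm above the bench) (z of blue_crate in the frame of dock above 0.045 m).
It fails at once if the blue crate is tipped over (more than 40 degrees) (angle between blue_crate's own z axis and vertical above 0.7 rad).
It fails at once if the orange crate is moved by more than 20 mm (distance of orange_crate from where it was at the start of the episode above 0.02 m).
It also fails if it takes over 32 s, if anything falls off the work surface, if the arm or the gripper's body presses on something with over 40 N, if the wrist force passes 120 N, or if a joint passes its speed limit or range.

ROBOT

A 6-joint arm with a two-finger parallel gripper is mounted at the origin on a cart in front of the work surface, level with it; the furniture and walls round the work are solid. World frame = base frame: x ahead of the robot, y to its left, z up, the work surface at z = 0. Lengths are in mm, angles in rad, forces in N, time in s.
With the tool pointing down it reaches from about 275 to 750 mm from the base axis. Payload 10.2 kg.
Tool frame: the origin (TCP) lies between the finger pads; the fingertips stand 11 mm ahead of it and the grasp point (between the pads) lies 8 mm behind it (ctrl.nose_length is the distance from the TCP to the fingertips, in mm); x points along the fingers, y is the direction in which the jaws open and shut, and the axes are right-handed (so a half turn about x gives the same grasp; the last joint's range is limited). The gripper opens to 85 mm and grips with 20 to 120 N. Pads are 22 mm wide; open, the fingers measure 114 mm over their backs; the gripper's body (76 mm by 85 mm) begins 54 mm behind the grasp point. The pads swing forward as they close: fully open they stand 13 mm farther back than shut.
Start: joints at [0.979, 0.313, 1.498, -0, 1.331, -0.223], TCP at [189.274, 489.701, 242.294] pointing down, gripper open.
Joint ranges: [-2.94, 2.94], [-0.97, 2.17], [0.19, 2.56], [-1.23, 4.37], [0.02, 3.11], [-2.88, 2.88]. Speed limits (rad/s): [2.39, 2.39, 3.01, 3.14, 3.14, 3.14].

INTERFACE

Orientations are given as a unit quaternion [w, x, y, z].
In Python, from rig import ctrl, capture, ticket gives the robot as it stands.
- The arm moves only by the tool step_arm, never from a script. Its argument "commands" is a list of rows, each a list of 2 entries, a list of its own where there are three numbers: the shift along the world's x, y, z normalised to -1 to 1, where 1 is 0.04 m, then the turn about the world's z normalised to -1 to 1, where 1 is 180 degrees. A call has 1 to 5 rows; each row shifts and turns the commanded pose from where the row before left it; what a row does not reach is not made up. A row lasts 1/10 s, in which the tool goes at most 50 mm and 8.59 degrees, less where a joint would pass 70% of its speed; a pose out of reach is approached as far as the arm can. A call with a number of a shift or a turn outside -1 to 1 is refused whole. A call with a gripper value outside its range is refused whole. "gripper" is the closure, from -1 (fully open) to 1 (shut), so that 0 is half open, set as the call begins (left out, the last holds). The fingers move at their own pace and stop on an object; "force" is the grip in N (left out, the last holds). Time passes only in rows, so rows that do not move let the fingers close. It gives the time, the measured TCP pose, the force and the opening at its end, in the units of the state.
- ctrl.sense(): the state, without advancing time (a new reading comes with each control period).
- capture(name): name is "scene" or "top" or "wrist"; returns a dict with "image" (400x640x3 uint8, blue, green, red), "fov_y" (degrees; the focal length in pixels is half the picture's height over the tangent of half this angle, whatever the lens; pixels are square), "cx", "cy" (the principal point, pixels), "origin" and "orientation" of the camera in the world. Camera axes: x right, y down, z forward; pixel columns grow to the right and rows downward; lengths in mm; the calibration is good to about 2 mm. A picture is of the moment at which its call begins. There is no depth.
- ticket.finish_job(): hands the job in, once; it reports no verdict.
The state is a dict: "time_s": time; "joints": joint angles; "dq": joint speeds; "tau": joint torques, N m; "eef_pos": TCP position; "ee_rot": TCP orientation; "force": force on the tool from outside, world axes, zero at the start; "wrist_torque": the same for the moment, N m; "grip_width": opening from 0.0 (shut) to 1.0 (fully open).
Only numpy, scipy, OpenCV 4.12 (cv2) and the standard library are available. Lean on these libraries where they do the work, as an engineer would, in place of code of your own. Each camera call takes 0.05 s, during which the arm holds its last target.

## Working session

There is one attempt and no reset: what is moved stays moved. The work goes in short steps, Python scripts to look and compute and a tool call to move; the robot and the scene stay as the last step left them, time stands still between calls to the robot, and variables do not carry over. Pictures are saved under pics/ and viewed, and the job is handed in when it is done.

Besides the shell and the picture viewer there is one more tool, called after ">>>" as name(argument=value, ...), one argument or row to a line, values as JSON. step_arm: Moves the arm, as the interface text tells. Its arguments: {"type":"object","properties":{"commands":{"type":"array","items":{"type":"array"}},"gripper":{"type":"number"},"force":{"type":"number"}},"required":["commands"]}

```bash
mkdir -p pics; ls; cat > h.py <<'E'
import numpy as np,cv2
from scipy.spatial.transform import Rotation as R
def K(c):
    f=c["image"].shape[0]/2/np.tan(np.radians(c["fov_y"])/2); return f
def rot(c):
    q=np.array(c["orientation"],float)
    return q if q.shape==(3,3) else R.from_quat(q,scalar_first=True).as_matrix()
def onplane(c,uv,z):
    uv=np.atleast_2d(uv).astype(float); f=K(c)
    d=np.c_[(uv[:,0]-c["cx"])/f,(uv[:,1]-c["cy"])/f,np.ones(len(uv))]@rot(c).T
    o=np.array(c["origin"],float); t=(z-o[2])/d[:,2]
    return o+t[:,None]*d
def proj(c,p):
    p=(np.atleast_2d(p)-np.array(c["origin"]))@rot(c); f=K(c)
    return np.c_[p[:,0]/p[:,2]*f+c["cx"],p[:,1]/p[:,2]*f+c["cy"]]
E
python3 - <<'E'
from rig import ctrl,capture
import cv2,pickle
for n in("scene","top","wrist"):
    c=capture(n); cv2.imwrite(f"pics/{n}0.png",c["image"]); pickle.dump(c,open(f"{n}0.pkl","wb"))
    print(n,c["fov_y"],c["cx"],c["cy"],c["origin"],c["orientation"],[k for k in c])
s=ctrl.sense(); print(s["time_s"],s["eef_pos"],s["ee_rot"],s["grip_width"])
E
```

```text
pics
scene 46.306952446025576 314.2366037691394 196.44390932133683 [-52.03764179 445.0826819  429.74550645] [ 0.23269536 -0.37245627  0.7669367  -0.46790736] ['image', 'fov_y', 'cx', 'cy', 'origin', 'orientation']
top 51.79210782171671 320.77939097587375 195.20126617116605 [394.03628927  -2.37751978 883.5281735 ] [ 0.06843027 -0.65826516  0.74550593 -0.07889981] ['image', 'fov_y', 'cx', 'cy', 'origin', 'orientation']
wrist 64.83046875277847 321.43669925802294 204.3646599841936 [117.81694066 517.31471554 373.29118894] [0.12543329 0.81527512 0.55891609 0.08488685] ['image', 'fov_y', 'cx', 'cy', 'origin', 'orientation']
0.15 [189.16093235 489.54938015 241.86640696] [ 0.69497628  0.12933284  0.69526206 -0.12996786] 0.9985160471842583
```

View pics/scene0.png

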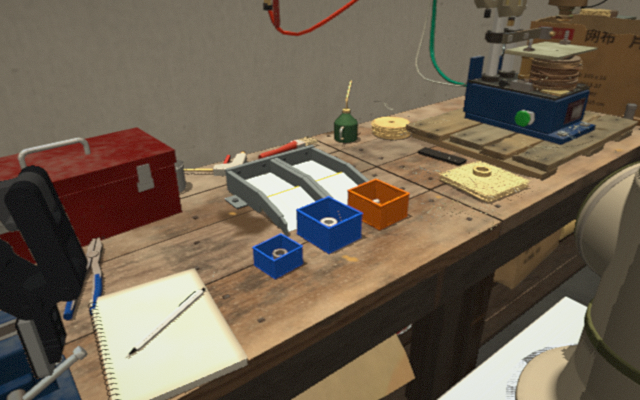

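View pics/top0.png

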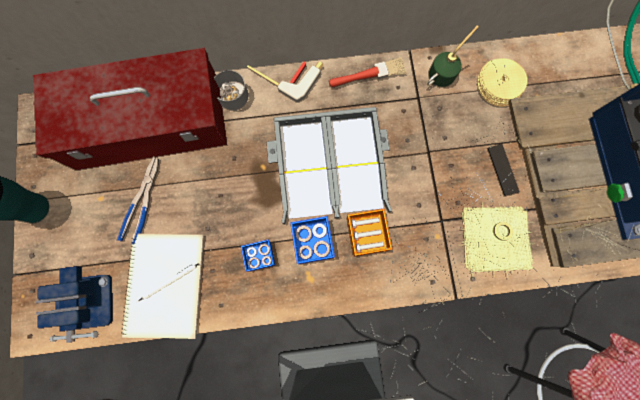

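View pics/wrist0.png

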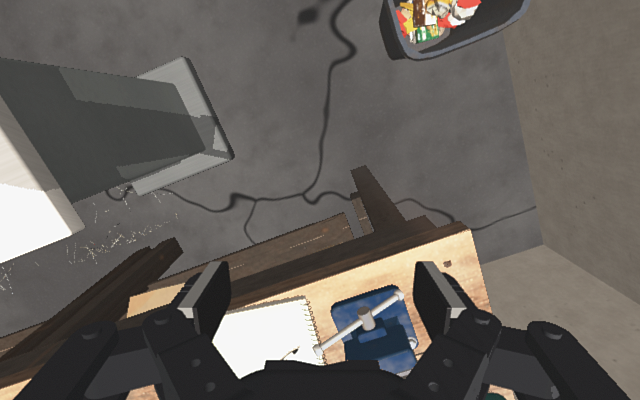

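```bash
cat > m.py <<'E'
import pickle,cv2,numpy as np,sys
from h import *
c=pickle.load(open("top0.pkl","rb")); im=c["image"]; hsv=cv2.cvtColor(im,cv2.COLOR_BGR2HSV)
def rects(lo,hi,z):
    m=cv2.inRange(hsv,lo,hi); m[:, :200]=0; m[:,450:]=0; m[280:]=0; m[:100]=0
    m=cv2.morphologyEx(m,cv2.MORPH_CLOSE,np.ones((9,9)))
    for k in cv2.findContours(m,0,2)[0]:
        if cv2.contourArea(k)<200: continue
        p=onplane(c,k[:,0],z)[:,:2].astype(np.float32)
        h=cv2.convexHull(k)[:,0]
        print("px",cv2.minAreaRect(k),"world z",z,cv2.minAreaRect(p))
for z in(50,): rects((105,120,40),(125,255,255),z)
rects((5,150,80),(18,255,255),50)
m=cv2.inRange(hsv,(22,80,120),(35,255,255)); m[:, :270]=0;m[:,400:]=0;m[200:]=0;m[:140]=0
y,x=np.nonzero(m); print(len(x),x.min(),x.max()); P=onplane(c,np.c_[x,y],24)
l=cv2.fitLine(P[:,:2].astype(np.float32),2,0,.01,.01).ravel(); print("lip",l,P[:,1].min(),P[:,1].max())
cv2.imwrite("pics/crop0.png",cv2.resize(im[95:285,230:410],None,fx=3.1,fy=3.1,interpolation=cv2.INTER_CUBIC))
E
python3 m.py
```

```text
px ((257.52618408203125, 255.32037353515625), (26.76613426208496, 30.29246711730957), 77.73522186279297) world z 50 ((463.3639831542969, 115.11854553222656), (53.73722457885742, 60.01665496826172), 6.024081230163574)
px ((312.2702941894531, 239.62159729003906), (42.086143493652344, 38.14056396484375), 80.53767395019531) world z 50 ((480.8989562988281, 2.749591827392578), (85.41271209716797, 76.74034881591797), 2.888598680496216)
px ((369.0810852050781, 231.98651123046875), (42.743736267089844, 40.27775192260742), 80.53767395019531) world z 50 ((481.98828125, -113.01625061035156), (86.63365173339844, 81.18428802490234), 2.2361841201782227)
167 286 377
lip [ 1.3120470e-02  9.9991393e-01  6.3406134e+02 -5.6778507e+01] -157.16817859285175 41.79786496082263
```

View pics/crop0.png

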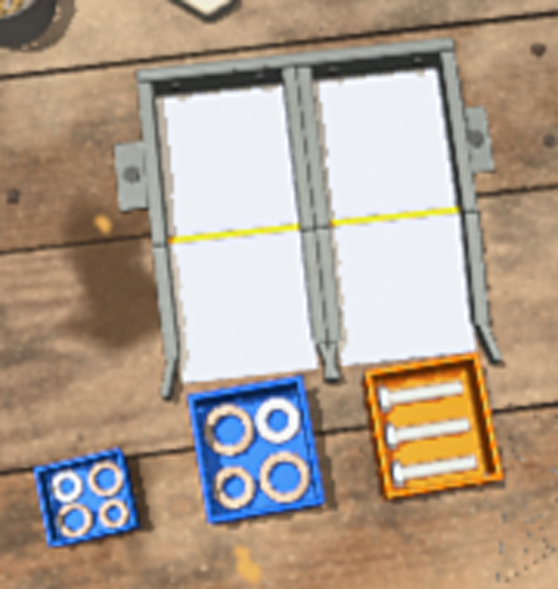

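```bash
python3 - <<'E'
from rig import ctrl
from h import *
s=ctrl.sense(); M=R.from_quat(s["ee_rot"],scalar_first=True).as_matrix(); print(M.round(3)); print(np.degrees(np.arctan2(M[1,1],M[0,1])), s["joints"], ctrl.nose_length,s["force"])
E
```

```text
[[-0.001  0.36   0.933]
 [-0.001  0.933 -0.36 ]
 [-1.    -0.001 -0.   ]]
68.86972315144617 [ 9.78610456e-01  3.13334385e-01  1.49824535e+00  1.53036956e-05
  1.33099760e+00 -2.23396498e-01] 11.0 [-0.1135926  -0.01896341 -0.31722352]
```

The big blue crate at top px (312,241) measures 85×77 mm, which matches the job. The small blue one at (257,256) measures 60×54 mm, so it is the decoy. The orange crate is at (369,232), and the yellow lip runs along row ≈169, columns 286–377. The blue crate stands in front of the left lane.

>>> step_arm(
  commands=[
    [[0.4, -0.9, 0], 0.038],
    [[0.4, -0.9, 0], 0.038],
    [[0.4, -0.9, 0], 0.037],
    [[0.4, -0.9, 0], 0],
    [[0.4, -0.9, 0], 0],
  ],
  gripper=0,
)

```text
time_s: 0.65
eef_pos: [269.5, 308.2, 242.2]
ee_rot: [0.707, 0.005, 0.707, -0.005]
force: [0.5, 1.2, -0.1]
grip_width: 0.502
```

>>> step_arm(
  commands=[
    [[0.4, -0.9, 0], 0],
    [[0.4, -0.9, 0], 0],
    [[0.4, -0.9, 0], 0],
    [[0.4, -0.9, 0], 0],
    [[0.4, -0.9, 0], 0],
  ],
)

```text
time_s: 1.15
eef_pos: [349.5, 128.2, 242.3]
ee_rot: [0.707, 0.005, 0.707, -0.005]
force: [0.5, 1.3, 0.4]
grip_width: 0.499
```

>>> step_arm(
  commands=[
    [[0.3, -0.9, 0], 0],
    [[0.3, -0.9, 0], 0],
    [[0.3, -0.9, -0.7], 0],
    [[0.3, -0.47, -0.9], 0],
    [[0, 0, -0.9], 0],
  ],
)

```text
time_s: 1.65
eef_pos: [398.3, 0.7, 141.2]
ee_rot: [0.708, 0.006, 0.707, -0.006]
force: [0.5, -0.6, -0.5]
grip_width: 0.497
```

>>> step_arm(
  commands=[
    [[0, 0, -0.9], 0],
    [[0, 0, -0.9], 0],
    [[0, 0, -0.4], 0],
    [[0, 0, 0], 0],
  ],
)

```text
time_s: 2.05
eef_pos: [396.0, 3.2, 52.6]
ee_rot: [0.706, 0.005, 0.709, -0.004]
force: [0.4, -0.4, 0.6]
grip_width: 0.501
```

```bash
python3 - <<'E'
from rig import ctrl,capture
import cv2,pickle
for n in("scene","top","wrist"):
    c=capture(n); cv2.imwrite(f"pics/{n}1.png",c["image"]); pickle.dump(c,open(f"{n}1.pkl","wb"))
im=cv2.imread("pics/scene1.png"); cv2.imwrite("pics/scene1c.png",cv2.resize(im[140:300,220:440],None,fx=3.6,fy=3.6,interpolation=cv2.INTER_CUBIC))
E
```

```text
(no output)
```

View pics/scene1c.png

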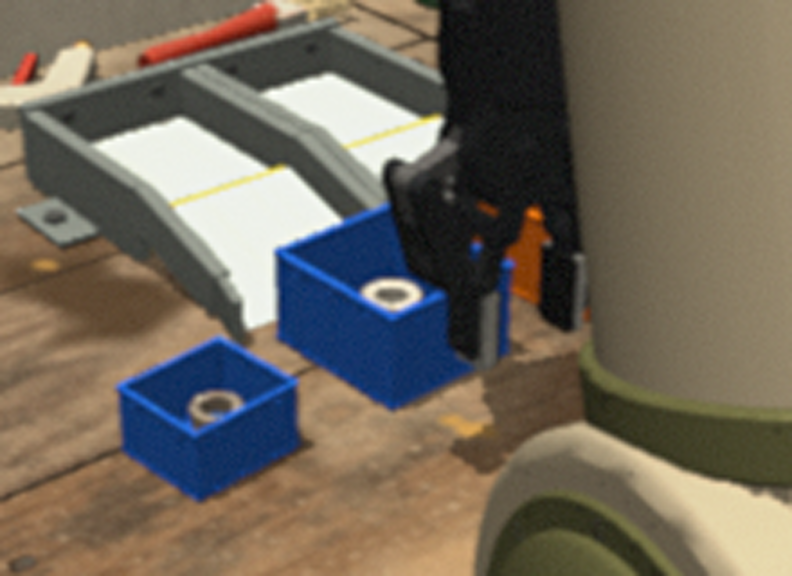

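View pics/wrist1.png

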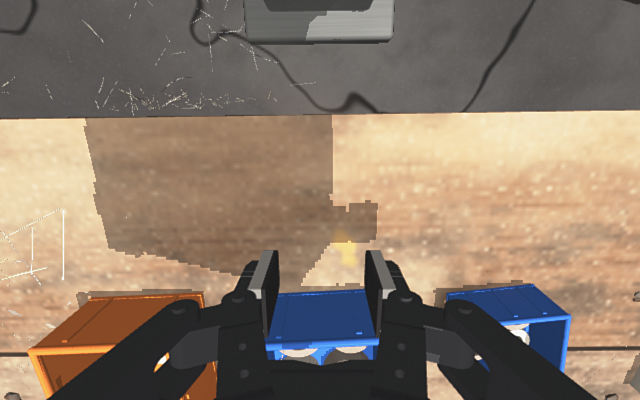

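```bash
python3 - <<'E'
import pickle
from h import *
c=pickle.load(open("scene1.pkl","rb"))
for uvc in((450,345),(470,368),(490,370)):
  uv=(220+uvc[0]/3.6,140+uvc[1]/3.6)
  print(uvc,[onplane(c,uv,z)[0].round(0).tolist() for z in(32,37,42,47,52)])
E
```

```text
(450, 345) [[425.0, 15.0, 32.0], [419.0, 21.0, 37.0], [413.0, 26.0, 42.0], [407.0, 31.0, 47.0], [401.0, 37.0, 52.0]]
(470, 368) [[406.0, 21.0, 32.0], [400.0, 26.0, 37.0], [394.0, 32.0, 42.0], [388.0, 37.0, 47.0], [383.0, 42.0, 52.0]]
(490, 370) [[399.0, 15.0, 32.0], [393.0, 21.0, 37.0], [388.0, 26.0, 42.0], [382.0, 31.0, 47.0], [376.0, 37.0, 52.0]]
```

>>> step_arm(
  commands=[
    [[0.2, -0.05, -0.15], 0],
    [[0.2, 0, 0], 0],
    [[0.2, 0, 0], 0],
    [[0.15, 0, 0], 0],
    [[0.15, 0, 0], 0],
  ],
)

```text
time_s: 2.7
eef_pos: [433.5, 1.1, 48.2]
ee_rot: [0.707, 0.005, 0.707, -0.005]
force: [-2.7, 0.8, 0.8]
grip_width: 0.502
```

>>> step_arm(
  commands=[
    [[0.15, 0, 0], 0],
    [[0.15, 0, 0], 0],
    [[0.15, 0, 0], 0],
    [[0.15, 0, 0], 0],
    [[0.15, -0.01, 0], 0],
  ],
)

```text
time_s: 3.2
eef_pos: [463.7, 0.5, 48.2]
ee_rot: [0.707, 0.005, 0.707, -0.005]
force: [-1.8, 0.3, -0.9]
grip_width: 0.498
```

```bash
cat > shot.py <<'E'
from rig import ctrl,capture
import cv2,pickle,sys
i=sys.argv[1]
for n in("scene","top"):
    c=capture(n); pickle.dump(c,open(f"{n}{i}.pkl","wb"));im=c["image"]
    im=im[130:300,200:440] if n=="scene" else im[95:285,220:420]
    cv2.imwrite(f"pics/{n}{i}.png",cv2.resize(im,None,fx=3,fy=3,interpolation=cv2.INTER_CUBIC))
E
python3 shot.py 2
```

```text
(no output)
```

View pics/scene2.png

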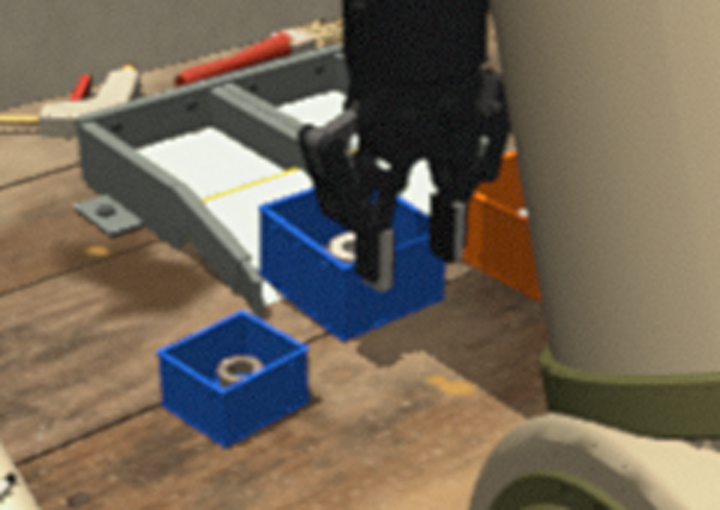

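View pics/top2.png

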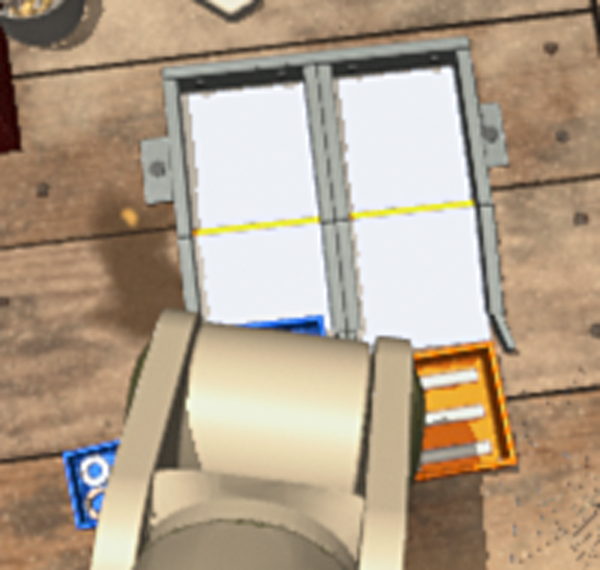

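The crate is squaring up against the fingers and entering the left lane, with its front edge at crop ≈(290,322). The orange crate hasn't moved, so I keep pushing.

>>> step_arm(
  commands=[
    [[0.15, 0, 0], 0],
    [[0.15, 0, 0], 0],
    [[0.15, -0.01, 0], 0],
    [[0.15, 0, 0], 0],
    [[0.15, 0, 0], 0],
  ],
)

```text
time_s: 3.8
eef_pos: [493.8, 0.1, 48.2]
ee_rot: [0.707, 0.005, 0.707, -0.005]
force: [-2.0, -0.7, -1.3]
grip_width: 0.502
```

>>> step_arm(
  commands=[
    [[0.15, 0, 0], 0],
    [[0.15, -0.01, 0], 0],
    [[0.15, 0, 0], 0],
    [[0.15, 0, 0], 0],
    [[0.15, 0, 0], 0],
  ],
)

```text
time_s: 4.3
eef_pos: [523.6, -0.3, 48.4]
ee_rot: [0.707, 0.005, 0.707, -0.005]
force: [-5.5, -0.5, 3.6]
grip_width: 0.499
```

```bash
python3 shot.py 3
```

```text
(no output)
```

View pics/scene3.png

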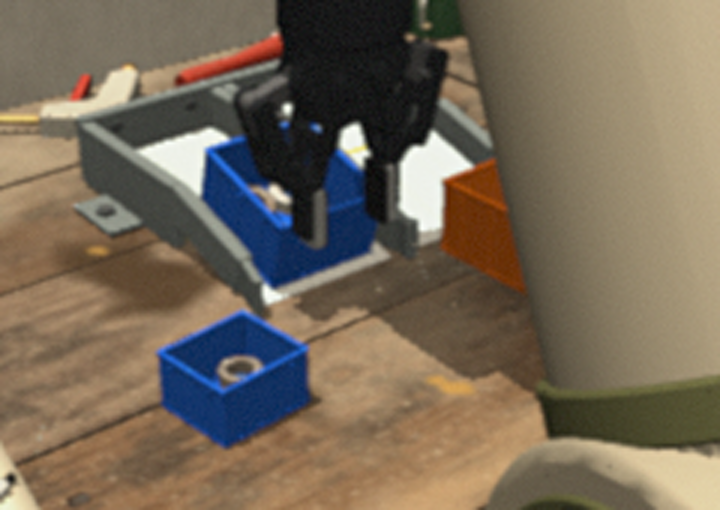

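The crate lies tilted on the ramp inside the lane, with both fingers on its rear wall. I keep pushing.

>>> step_arm(
  commands=[
    [[0.15, -0.01, 0], 0],
    [[0.15, 0, 0], 0],
    [[0.15, 0, 0], 0],
    [[0.15, 0, 0], 0],
    [[0.15, 0, 0], 0],
  ],
)

```text
time_s: 4.9
eef_pos: [553.7, -0.7, 48.3]
ee_rot: [0.707, 0.005, 0.707, -0.005]
force: [-5.2, -0.0, 3.8]
grip_width: 0.499
```

>>> step_arm(
  commands=[
    [[0.15, -0.01, 0], 0],
    [[0.15, 0, 0], 0],
    [[0.15, 0, 0], 0],
    [[0.15, 0, 0], 0],
    [[0.15, 0, 0], 0],
  ],
)

```text
time_s: 5.4
eef_pos: [584.0, -1.1, 48.3]
ee_rot: [0.707, 0.005, 0.707, -0.005]
force: [-1.4, 0.4, 0.2]
grip_width: 0.501
```

```bash
python3 shot.py 4
```

```text
(no output)
```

View pics/scene4.png

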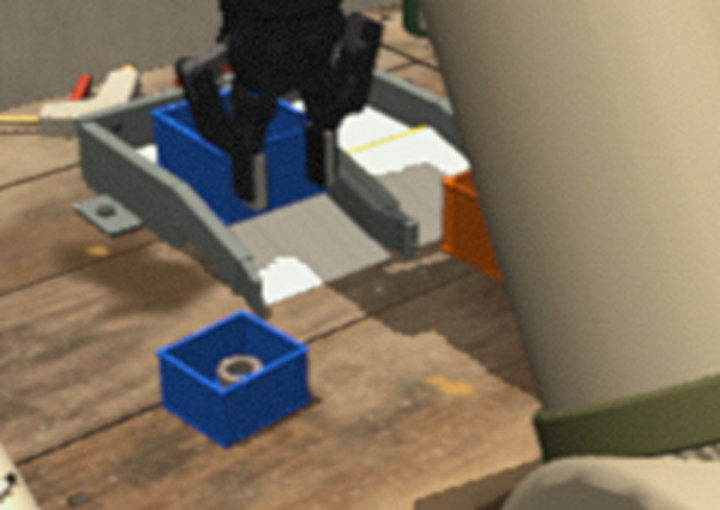

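>>> step_arm(
  commands=[
    [[0.15, -0.01, 0], 0],
    [[0.15, 0, 0], 0],
    [[0.15, 0, 0], 0],
    [[0.15, 0, 0], 0],
    [[0.1, 0, 0], 0],
  ],
)

```text
time_s: 6.0
eef_pos: [611.8, -1.5, 48.2]
ee_rot: [0.707, 0.005, 0.707, -0.005]
force: [-2.1, -0.6, -0.5]
grip_width: 0.501
```

>>> step_arm(
  commands=[
    [[0.1, -0.01, 0], 0],
    [[0.1, 0, 0], 0],
    [[0.1, 0, 0], 0],
    [[0.1, 0, 0], 0],
    [[0.1, 0, 0], 0],
  ],
)

```text
time_s: 6.5
eef_pos: [631.6, -1.9, 48.3]
ee_rot: [0.707, 0.005, 0.707, -0.005]
force: [-0.0, 0.2, 0.1]
grip_width: 0.499
```

>>> step_arm(
  commands=[
    [[0.1, 0, 0], 0],
    [[0, 0, 0], 0],
  ],
)

```text
time_s: 6.7
eef_pos: [635.9, -1.9, 48.4]
ee_rot: [0.707, 0.005, 0.707, -0.005]
force: [0.6, -0.7, 0.3]
grip_width: 0.497
```

```bash
python3 shot.py 5
```

```text
(no output)
```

View pics/scene5.png

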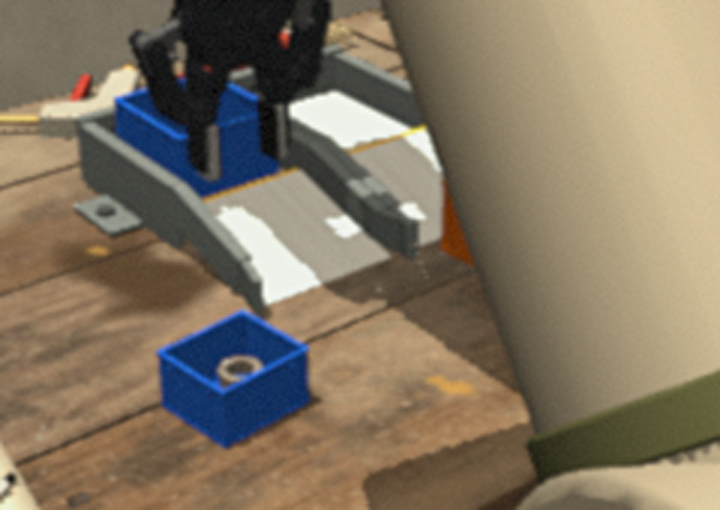

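It looks seated, with the lip line visible behind it. I back off and clear the view to check.

>>> step_arm(
  commands=[
    [[-0.4, 0, 0], 0],
    [[-0.6, 0, 0.2], 0],
    [[-0.6, 0, 0.8], 0],
    [[-0.5, 0, 0.9], 0],
    [[-0.5, 0.3, 0.9], 0],
  ],
)

```text
time_s: 7.3
eef_pos: [530.3, 9.4, 161.6]
ee_rot: [0.707, 0.005, 0.707, -0.005]
force: [1.2, -0.1, 0.5]
grip_width: 0.5
```

>>> step_arm(
  commands=[
    [[-0.5, 0.8, 0.9], 0],
    [[-0.5, 0.9, 0.5], 0],
    [[-0.4, 0.9, 0.5], 0],
    [[-0.4, 0.9, 0], 0],
    [[-0.4, 0.9, 0], 0],
  ],
)

```text
time_s: 7.8
eef_pos: [443.4, 186.1, 235.7]
ee_rot: [0.708, 0.005, 0.706, -0.005]
force: [0.7, 0.3, -0.2]
grip_width: 0.503
```

>>> step_arm(
  commands=[
    [[-0.4, 0.9, 0], 0],
    [[-0.3, 0.9, 0], 0],
    [[-0.3, 0.9, 0], 0],
    [[-0.3, 0.9, 0], 0],
    [[0, 0, 0], 0],
  ],
)

```text
time_s: 8.3
eef_pos: [390.5, 331.8, 234.9]
ee_rot: [0.707, 0.004, 0.707, -0.003]
force: [0.1, -0.1, 0.1]
grip_width: 0.501
```

```bash
python3 shot.py 6; sed 's/top0.pkl/top6.pkl/; s/crop0/crop6/; s/for z in(50,)/for z in(66,)/' m.py > m6.py; python3 m6.py
```

```text
px ((257.5170593261719, 255.246337890625), (26.680038452148438, 30.242034912109375), 77.90524291992188) world z 66 ((461.93145751953125, 112.76235961914062), (52.390907287597656, 59.02208709716797), 5.4395904541015625)
px ((302.42706298828125, 142.7368927001953), (44.65219497680664, 36.5620002746582), 83.48019409179688) world z 66 ((682.4217529296875, -1.1598777770996094), (76.79475402832031, 97.8186264038086), 89.49571990966797)
px ((369.0810852050781, 231.98651123046875), (42.743736267089844, 40.27775192260742), 80.53767395019531) world z 50 ((481.98828125, -113.01625061035156), (86.63365173339844, 81.18428802490234), 2.2361841201782227)
168 286 377
lip [ 1.3338722e-02  9.9991101e-01  6.3407990e+02 -5.6414482e+01] -157.16817859285175 41.79786496082263
```

View pics/top6.png

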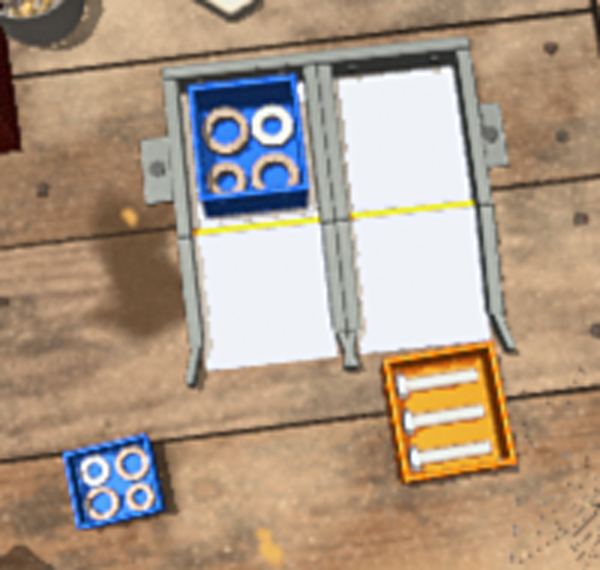

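View pics/scene6.png

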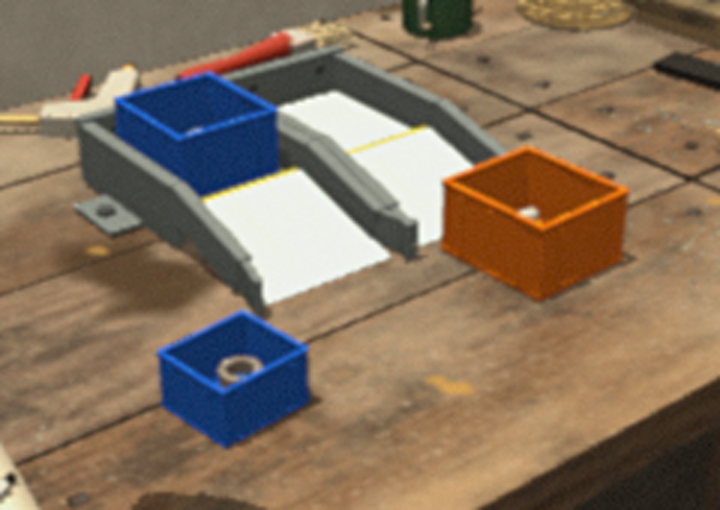

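```bash
python3 - <<'E'
import pickle
from h import *
c=pickle.load(open("top6.pkl","rb"))
q=np.array([(190,86),(297,75),(308,194),(207,205)])/3+[220,95]
P=onplane(c,q,66); print(P.round(1),P.mean(0)-[541,0,0])
q=np.array([(260,212),(260,222)])/3+[220,95]; print(onplane(c,q,16).round(1))
from rig import ctrl,ticket
print(ctrl.sense()["force"]); ticket.finish_job()
E
```

```text
[[728.7  33.8  66. ]
 [727.6 -41.8  66. ]
 [640.1 -38.6  66. ]
 [640.9  31.3  66. ]] [143.33060114  -3.83017855  66.        ]
[[646.   -4.4  16. ]
 [638.5  -3.5  16. ]]
[-0.25763292  0.05854641 -0.57575638]
the job is handed in; nothing more can be done
```

The blue crate now sits in the left lane's seat, behind the yellow lip, and the job is handed in; no verdict is reported. I pushed the larger blue crate (85×77 mm measured) up the ramp with half-open fingers on its rear wall, then backed the arm clear.

Last checks:
- **Position:** two estimates put the centre at about 143 and 148 mm along the dock, inside the 134–166 mm range. They differ by about 5 mm because I picked the rim corners by eye. Seat floor shows between the crate's rear edge and the lip.
- **Flatness:** judged from the pictures only. The rim looks level and the rear edge has dropped, but I measured neither tilt nor height.
- **On the ramp:** one picture partway up shows the crate tilted on the slope. I did not measure how long it stayed tilted, but the push up the slope took well over 0.1 s.
- **Orange crate:** it is at the same pixels as at the start.
- **Contact and time:** forces during the push stayed below about 7 N at each reading. The gripper was clear of everything when I handed in, at about 8.4 s of the 32 s allowed.

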